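Open the cassette reader on the blood-typing bench

TASK

The small bench reader is shut with a test cassette inside. Press the release tab on its front so that the lid springs up by itself, then push the lid all the way back until it stays fully open. Use the fingertips only: do not pick up or move the cassette, the dropper bottles or the slide box, and leave the tab released.

Things in the scene. Friction and masses are not known exactly. Their poses are not given: they have to be found in the camera images.
- reader: White plastic box fixed to the counter, 150 mm deep (x: 70 mm before to 80 mm behind the origin), 130 wide (y), 65 high, with a grey lid with a dark square window on top. Origin under its middle, on the counter; x points from the tab (front, towards the robot) to the hinge (back), z up. Place and yaw (to 0.5 rad) vary. The well under the lid is open at the top, floor 45 mm above the counter.
- tab_pad (a point): Where to press: ribbed top of the black tab (sticks out 40 mm, 44 wide) at the middle of the reader's front; at rest 105 mm before the reader's origin, 46 mm above the counter. Pushed down, it rocks about a pivot 27 mm behind this point and swings the latch hook (24 mm wide, stands on the pivot, top 80 mm above the counter) forward, off the lid. Press 20 mm or more before the pivot.
- tab (a joint): Release tab, rad: 0 at rest, 0.25 fully pressed (pad about 7 mm down, 5 N). The lid is unlatched above about 0.13 rad. A spring brings it back to 0.
- lid (a joint): Lid, rad: 0 shut and latched, 1.9 fully open (stop, leaning back). Unlatched, a plunger lifts it to about 0.8 within a second, where it rests. Further it is light (100 g, damped, under 2 N at the front edge); let go below about 1.57 it sinks back to about 0.8, beyond 1.65 it falls open by itself in 1 to 2 s and stays.
- lid_hinge (a point): Middle of the lid's hinge axis, 60 mm behind the reader's origin, 70 mm above the counter. The axis is the reader's y axis.
- lid_front (a point): Tip of the latch lug (30 mm wide, 6 thick) at the middle of the lid's front edge, 132.5 mm from the hinge axis. The lid proper (112 mm wide, 8 thick) ends 6.5 mm short of it. Height above the counter: 70 mm shut, about 165 mm with the lid at 0.8 rad. A finger standing before the risen edge, moving back and up along its arc (up as well as back, or friction jams it), opens it.
- cassette_mid (a point): Centre of the loose white test cassette lying in the well, 60 x 24 x 6 mm. Not to be moved.
- dropper_a_mid (a point): Centre of a standing amber dropper bottle with black bulb, 28 mm across, 82 mm high, loose. Not to be moved.
- dropper_b_mid (a point): Centre of a second such dropper bottle. Not to be moved.
- slide_box_mid (a point): Centre of a small loose slide box, clear with a blue cover, 40 x 50 x 30 mm. Not to be moved.
Things that resemble listed ones, but are neither listed nor needed, are in the scene too. Leave any green, purple or yellow look-alike of the part that bears dropper_b_mid alone.

How it is judged:
By the outcome, as a careful person would: the job done as asked, in the order asked, and still so for the second after the job is handed in, with the robot touching nothing.
It also fails if it takes over 43 s, if anything falls off the work surface, if the arm or the gripper's body presses on something with over 40 N, if the wrist force passes 120 N, or if a joint passes its speed limit or range.

ROBOT

A 6-joint arm with a two-finger parallel gripper is mounted at the origin on the work surface. World frame = base frame: x ahead of the robot, y to its left, z up, the work surface at z = 0. Lengths are in m, angles in degrees, forces in N, time in s.
With the tool pointing down it reaches from about 0.375 to 0.75 m from the base axis. Payload 9 kg.
Tool frame: the origin (TCP) lies where the fingers leave the gripper's body, on its centre line; the fingertips stand 73 mm ahead of it and the grasp point (between the pads) lies 54 mm ahead of it (robot.tip_reach is the distance from the TCP to the fingertips, in m); z points along the fingers, y is the direction in which the jaws open and shut (so a half turn about z gives the same grasp; the last joint's range is limited). The gripper opens to 85 mm and grips with 20 to 120 N. Pads are 22 mm wide; open, the fingers measure 114 mm over their backs; the gripper's body (76 mm by 85 mm) begins 54 mm behind the grasp point. The pads swing forward as they close: fully open they stand 13 mm farther back than shut.
Start: joints at [64.074, 5.964, 5.575, 89.605, 0, 77.527], TCP at [0.14, 0.584, 0.304] pointing down, gripper open.
Joint ranges: [-171.21, 171.21], [-48.23, 106.86], [-62.78, 66.21], [-105.2, 120.99], [-86.42, 89.51], [-180, 180]. Speed limits (degrees/s): [127.2, 127.2, 147.25, 180, 180, 180].

INTERFACE

Orientations are given as [roll, pitch, yaw] about the fixed x, y, z axes, in that order (R = Rz(yaw) Ry(pitch) Rx(roll)).
In Python, from plant import robot gives the robot as it stands. Calls block until the motion is done:
- robot.move_pose(position, orientation): joint-space move of the TCP to a pose.
- robot.line_to(position, vel=0.15, rotation=None, guard=None): straight line of the TCP; rotation=None keeps the orientation; vel is the mean speed in m/s. With guard (N) it stops when the force on the tool has changed by that much, and returns True; else False.
- robot.goto_joints(angles): joint-space move.
- robot.set_gripper(opening): finger opening in m; the grip force is fixed at half the most; returns when the fingers have stopped.
- robot.pause(seconds).
- robot.ik(position, orientation): joint angles nearest the present ones, or None.
- robot.observe(): the state.
- robot.grab_frame(name): name is "scene" or "side" or "wrist"; returns the picture (420x560x3 uint8, blue, green, red); there is no depth.
- robot.get_calibration(name): a dict with "vertical_fov" (degrees; the focal length in pixels is half the picture's height over the tangent of half this angle, whatever the lens; pixels are square), "cx", "cy" (the principal point, pixels), "k1" (the pictures are not rectified: a ray, as slopes to the right and down, at radius r is drawn at 1 + k1 r^2 times it, then the intrinsics apply), "rvec" (rotation vector, rad) and "tvec" (3), from world to camera coordinates, as OpenCV has them. Camera axes: x right, y down, z forward; pixel columns grow to the right and rows downward; lengths in m; the calibration is good to about 2 mm. A picture is of the moment at which its call begins: read the wrist's pose just before it. get_calibration takes no time and is no camera call; for the wrist camera it gives the pose at the moment of the call.
A pose or a line that the arm cannot do raises robot.IKError and nothing moves.
- robot.job_done(): hands the job in, once; it reports no verdict.
The state is a dict: "time": time; "q": joint angles; "qvel": joint speeds; "joint_torque": joint torques, N m; "tool_pos": TCP position; "tcp_rot": TCP orientation; "ft_force": force on the tool from outside, world axes, zero at the start; "torque": the same for the moment, N m; "gripper_width": finger opening in m.
Only numpy, scipy, OpenCV 4.12 (cv2) and the standard library are available. Lean on these libraries where they do the work, as an engineer would, in place of code of your own. Each camera call takes 0.05 s, during which the arm holds its last target.

## Working session

There is one attempt and no reset: what is moved stays moved. The work goes in short steps, each a Python script; the robot and the scene stay as the last script left them, time stands still between calls to the robot, and variables do not carry over. Pictures are saved under pics/ and viewed, and the job is handed in when it is done.

```bash
ls; mkdir -p pics
python3 - <<'E'
from plant import robot
import cv2
for n in ("scene","side","wrist"):
    c=robot.get_calibration(n); print(n,c)
    cv2.imwrite(f"pics/{n}0.png",robot.grab_frame(n))
print(robot.observe())
E
```

```text
pics
scene {'vertical_fov': 43.941785470469085, 'cx': 273.05703883177233, 'cy': 205.6316553352053, 'k1': -0.039232248416586825, 'rvec': array([ 2.05464239,  0.74942739, -0.39822132]), 'tvec': array([-0.46256856, -0.14928593,  1.60428389])}
side {'vertical_fov': 52.8647499349557, 'cx': 277.9434891675919, 'cy': 207.1895923864129, 'k1': -0.12148596298726143, 'rvec': array([ 0.34184557, -2.77841635,  1.18345735]), 'tvec': array([0.58832872, 0.15767841, 0.99545127])}
wrist {'vertical_fov': 70.00188566002099, 'cx': 280.0070860880064, 'cy': 202.48611000914659, 'k1': -0.020051730657767112, 'rvec': array([-2.2977084 , -1.81339317, -0.23612704]), 'tvec': array([-0.59887089, -0.03492491,  0.37754981])}
{'time': 0.15, 'q': array([6.40740068e+01, 5.99182820e+00, 5.53925440e+00, 8.96056507e+01,
       2.27212369e-03, 7.75273964e+01]), 'qvel': array([ 0.02322445, -0.12378623,  0.13692855,  0.07850524,  0.02104538,
       -0.07703421]), 'joint_torque': array([ 2.65755640e-03, -5.57356811e+01,  5.04006636e+01,  1.24747961e-02,
       -3.02110038e-04, -2.60455431e-05]), 'tool_pos': array([0.13948885, 0.58338069, 0.30330883]), 'tcp_rot': array([-1.79943640e+02, -1.47934016e-02,  1.66546602e+02]), 'ft_force': array([-0.21663107, -1.07106116,  0.02919974]), 'torque': array([-0.01665801,  0.02510083,  0.04847523]), 'gripper_width': 0.08552403320494753}
```

View pics/scene0.png

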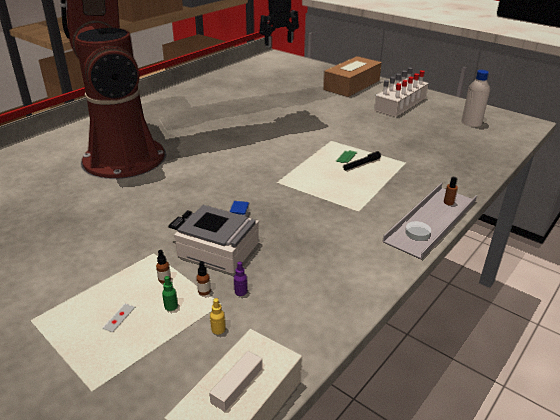

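View pics/side0.png

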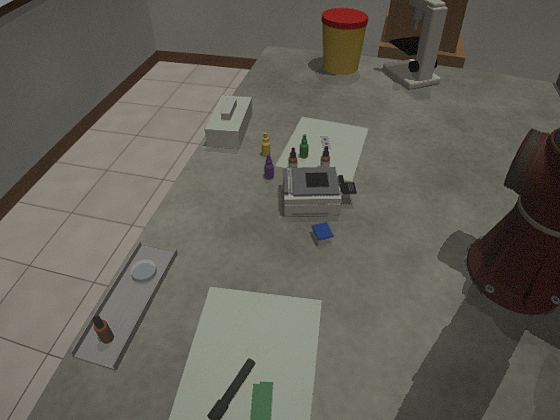

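View pics/wrist0.png

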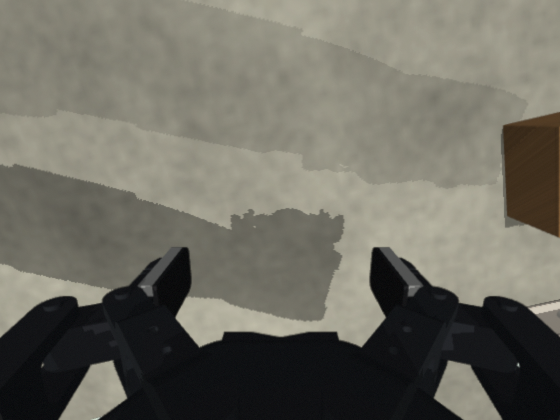

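The reader appears in scene at about (217,235), its tab at (182,220), and in side at (312,190), its tab at (347,186). Next I'll enlarge both.

Run:
```python
import cv2
a=cv2.imread("pics/scene0.png")[190:310,140:280]; cv2.imwrite("pics/scene0c.png",cv2.resize(a,None,fx=5,fy=5,interpolation=cv2.INTER_CUBIC))
a=cv2.imread("pics/side0.png")[130:250,250:370]; cv2.imwrite("pics/side0c.png",cv2.resize(a,None,fx=5,fy=5,interpolation=cv2.INTER_CUBIC))
```

```text
(no output)
```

View pics/scene0c.png

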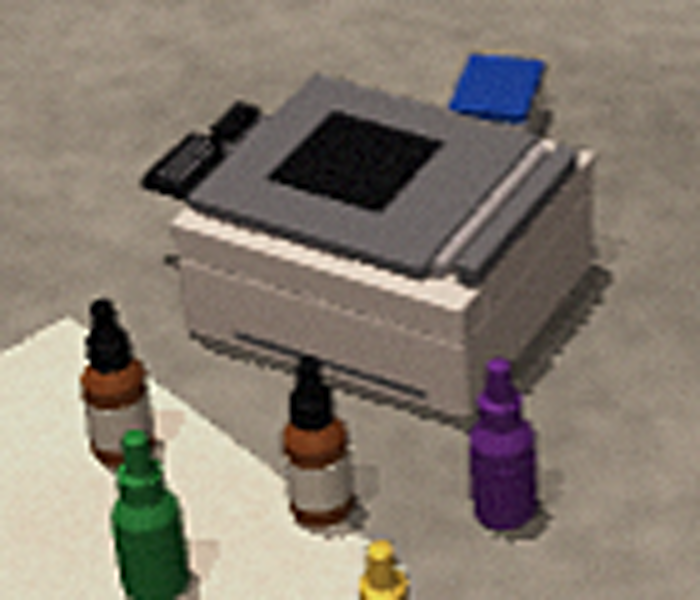

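View pics/side0c.png

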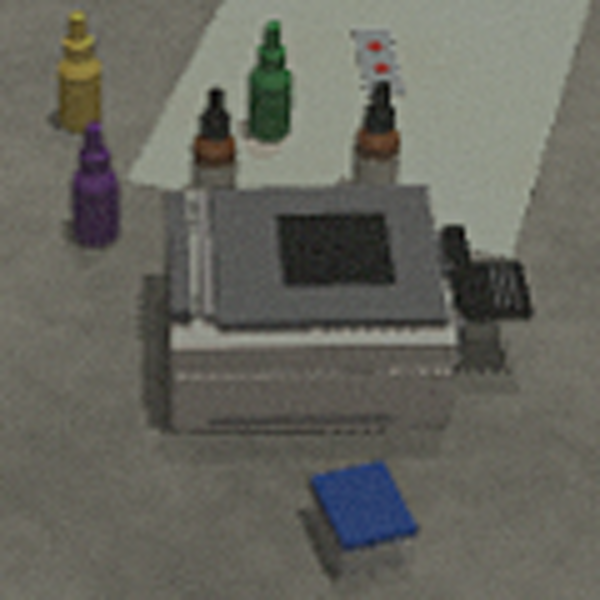

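```bash
cat > h.py <<'E'
import numpy as np, cv2
from plant import robot
def proj(n,P,c=None):
    c=c or robot.get_calibration(n); P=np.atleast_2d(P).astype(float)
    R=cv2.Rodrigues(c['rvec'])[0]; X=P@R.T+c['tvec']; s=X[:,:2]/X[:,2:]
    r2=(s**2).sum(1,keepdims=True); s=s*(1+c['k1']*r2)
    f=210/np.tan(np.radians(c['vertical_fov'])/2)
    return s*f+[c['cx'],c['cy']]
def W(p,P):  # reader->world
    c,s=np.cos(p[2]),np.sin(p[2]); P=np.atleast_2d(P).astype(float)
    return np.c_[p[0]+c*P[:,0]-s*P[:,1], p[1]+s*P[:,0]+c*P[:,1], P[:,2]]
E
cat > fit.py <<'E'
from h import *
from scipy.optimize import least_squares
S=[((170,220),(-70,-65,65)),((468,310),(80,-65,65)),((592,155),(80,65,65)),((190,335),(-70,-65,0)),((468,415),(80,-65,0))]
D=[((170,345),(80,65,65)),((455,345),(-70,65,65)),((172,430),(80,65,0)),((450,428),(-70,65,0))]
def f(p):
    r=[]
    for n,L,o in (("scene",S,(140,190)),("side",D,(250,130))):
        r.append((proj(n,W(p,np.array([b for a,b in L])/1000))-(np.array([a for a,b in L])/5+o)))
    return np.vstack(r)
best=None
for y0 in np.arange(-3,3.1,.5):
    q=least_squares(lambda p:f(p).ravel(),[.5,-.1,y0],loss='soft_l1')
    if best is None or q.cost<best.cost: best=q
print(best.x,np.degrees(best.x[2]),best.cost); print(f(best.x).round(2))
p=best.x; np.save('p.npy',p)
print("pad",W(p,[-.105,0,.046]),"lidfront",W(p,[-.0725,0,.07]))
for n in("scene","side"):
    im=cv2.imread(f"pics/{n}0.png"); im=cv2.resize(im,None,fx=4,fy=4,interpolation=cv2.INTER_CUBIC)
    def L(a,b,c):
        q=proj(n,W(p,[a,b]))*4+1.5; cv2.line(im,tuple(map(int,q[0])),tuple(map(int,q[1])),c,1,cv2.LINE_AA)
    for z in(0,.065):
        k=[(-.07,-.065,z),(-.07,.065,z),(.08,.065,z),(.08,-.065,z)]
        for i in range(4):L(k[i],k[(i+1)%4],(0,255,0))
    k=[(-.11,-.022,.046),(-.11,.022,.046),(-.07,.022,.046),(-.07,-.022,.046)]
    for i in range(4):L(k[i],k[(i+1)%4],(0,0,255))
    L((-.078,-.012,.08),(-.078,.012,.08),(255,255,0))
    u=(proj(n,W(p,[0,0,.05]))[0]*4).astype(int)
    cv2.imwrite(f"pics/{n}_fit.png",im[u[1]-280:u[1]+280,u[0]-320:u[0]+320])
E
python3 fit.py
```

```text
[ 0.54264485 -0.13239295  0.26998789] 15.469166511428128 3.9608435124526844
[[ 0.04  0.01]
 [-0.71 -0.43]
 [ 0.85 -1.21]
 [-1.03 -0.54]
 [ 0.5   1.49]
 [ 0.02 -0.07]
 [ 0.69 -1.18]
 [-0.47  0.67]
 [-0.67 -0.08]]
pad [[ 0.44144857 -0.16039852  0.046     ]] lidfront [[ 0.47277123 -0.15173013  0.07      ]]
```

View pics/scene_fit.png

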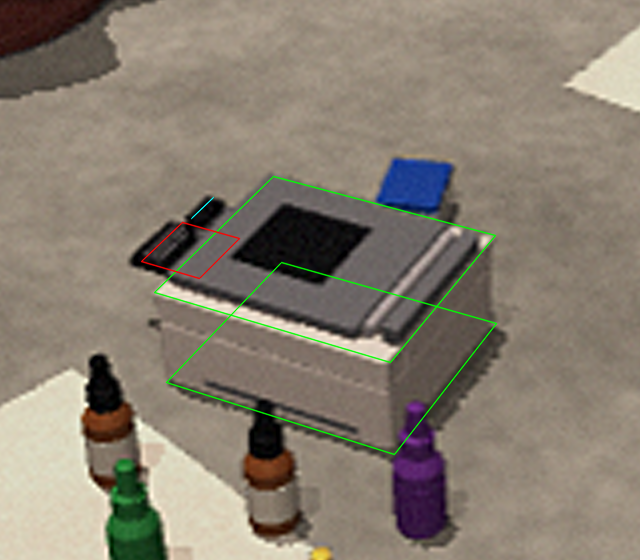

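View pics/side_fit.png

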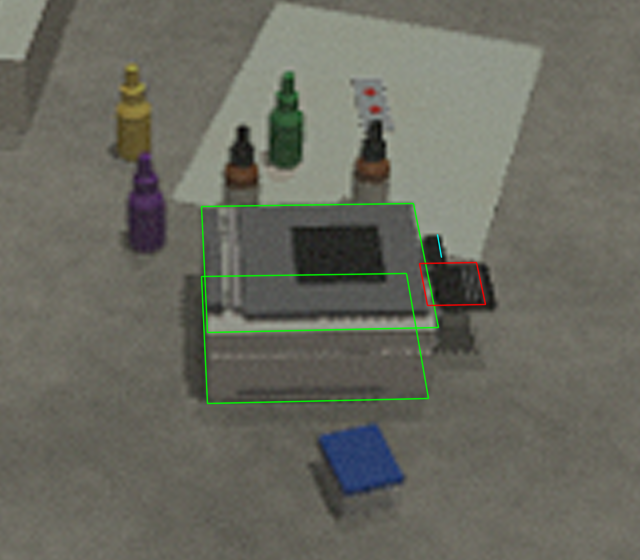

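```bash
cat >> h.py <<'E'
from scipy.spatial.transform import Rotation as Ro
def ori(p,tilt,flip=False):
    t=np.radians(tilt); rx=np.array([np.cos(p[2]),np.sin(p[2]),0]); z=np.array([0,0,1.])
    zt=np.sin(t)*rx-np.cos(t)*z; xt=np.cos(t)*rx+np.sin(t)*z
    if flip: xt=-xt
    R=np.c_[xt,np.cross(zt,xt),zt]
    return Ro.from_matrix(R)
def rpy(R): return R.as_euler('xyz',degrees=True)
def tcp_for_tip(p,P,R,reach=None):  # reader-frame tip centre -> TCP world
    return W(p,P)[0]-R.as_matrix()[:,2]*(reach or robot.tip_reach)
E
python3 - <<'E'
from h import *
o=robot.observe(); c=robot.get_calibration("wrist")
Rc=cv2.Rodrigues(c['rvec'])[0]; C=-Rc.T@c['tvec']; Rt=Ro.from_euler('xyz',o['tcp_rot'],degrees=True).as_matrix()
print("cam in tool",Rt.T@(C-o['tool_pos']),"axes",(Rt.T@Rc.T).round(2).tolist(), robot.tip_reach)
p=np.load('p.npy')
for fl in(0,1):
  for t in(0,15,25,35):
    R=ori(p,t,fl)
    for nm,P in(("press",(-.1,0,.045)),("pre",(-.11,0,.09)),("edge",(-.045,0,.165)),("mid",(.03,0,.22)),("end",(.1,0,.20)),("view",(-.06,0,.30))):
        x=tcp_for_tip(p,P,R); q=robot.ik(x,rpy(R)); print(fl,t,nm,x.round(3),None if q is None else np.round(q))
E
```

```text
cam in tool [ 0.06350645 -0.00056289 -0.06987387] axes [[0.0, -0.97, -0.26], [1.0, 0.0, 0.0], [0.0, -0.26, 0.97]] 0.0726
0 0 press [ 0.446 -0.159  0.118] [-35. -14. -33.  71.   0. 129.]
0 0 pre [ 0.437 -0.162  0.163] [-36. -17. -31.  76.   0. 128.]
0 0 edge [ 0.499 -0.144  0.238] [-31.  -8. -15.  83.   0. 134.]
0 0 mid [ 0.572 -0.124  0.293] [-25.   3.   1.  88.   0. 139.]
0 0 end [ 0.639 -0.106  0.273] [-21.  14.  11.  87.   0. 144.]
0 0 view [ 0.485 -0.148  0.373] [-32.  -9.  -2.  97.   0. 133.]
0 15 press [ 0.428 -0.164  0.115] [-44. -30. -46.  66.  13. 121.]
0 15 pre [ 0.419 -0.167  0.16 ] [-46. -33. -44.  72.  13. 120.]
0 15 edge [ 0.481 -0.149  0.235] [-38. -24. -30.  75.  12. 128.]
0 15 mid [ 0.553 -0.129  0.29 ] [-31. -13. -15.  77.  11. 135.]
0 15 end [ 0.621 -0.111  0.27 ] [-26.  -3.  -8.  73.  10. 140.]
0 15 view [ 0.467 -0.153  0.37 ] [-40. -24. -15.  90.  12. 126.]
0 25 press [ 0.417 -0.167  0.111] [-51. -40. -55.  64.  23. 116.]
0 25 pre [ 0.407 -0.17   0.156] [-53. -43. -52.  71.  23. 114.]
0 25 edge [ 0.47  -0.153  0.231] [-44. -34. -39.  72.  21. 124.]
0 25 mid [ 0.5
[... 1358 characters left out ...]
.  64.  23. -64.]
1 25 pre [ 0.407 -0.17   0.156] [-53. -43. -52.  71.  23. -66.]
1 25 edge [ 0.47  -0.153  0.231] [-44. -34. -39.  72.  21. -56.]
1 25 mid [ 0.542 -0.133  0.286] [-35. -23. -26.  71.  19. -48.]
1 25 end [ 0.609 -0.114  0.266] [-29. -13. -20.  65.  17. -42.]
1 25 view [ 0.455 -0.157  0.366] [-45. -33. -24.  86.  22. -59.]
1 35 press [ 0.406 -0.17   0.104] [-58. -48. -62.  65.  33. -71.]
1 35 pre [ 0.396 -0.173  0.149] None
1 35 edge [ 0.459 -0.156  0.224] [-50. -43. -48.  69.  31. -61.]
1 35 mid [ 0.531 -0.135  0.279] [-40. -33. -36.  66.  28. -50.]
1 35 end [ 0.599 -0.117  0.259] [-33. -23. -31.  57.  25. -43.]
1 35 view [ 0.445 -0.16   0.359] [-52. -41. -32.  84.  32. -63.]
```

Run:
```python
from h import *
p=np.load('p.npy'); robot.set_gripper(0.0); print(robot.observe()['time'])
R=ori(p,0,True); robot.move_pose(tcp_for_tip(p,(-.02,0,.22),R),rpy(R))
c=robot.get_calibration("wrist"); im=robot.grab_frame("wrist"); np.save('c1.npy',c,allow_pickle=True); cv2.imwrite("pics/wrist1.png",im)
o=robot.observe(); print(o['time'],o['tool_pos'],o['tcp_rot'],o['gripper_width'],o['ft_force'])
pts={'pad':(-.105,0,.046),'tipL':(-.11,.022,.046),'tipR':(-.11,-.022,.046),'fl':(-.07,.065,.065),'fr':(-.07,-.065,.065),'hookL':(-.078,.012,.08),'hookR':(-.078,-.012,.08)}
for k,v in pts.items(): print(k,proj("wrist",W(p,v),c).round(1))
```

```text
0.9167
3.8417 [ 0.52353955 -0.13714852  0.29264753] [ 1.79997925e+02  7.01091913e-03 -1.64481220e+02] -5.5383015964786196e-05 [-0.50398184 -0.62721239 -0.12641444]
pad [[280.8 100.6]]
tipL [[302.8  95.4]]
tipR [[258.8  95.4]]
fl [[347.6 137.2]]
fr [[213.9 137.1]]
hookL [[293.9 129. ]]
hookR [[267.8 129. ]]
```

View pics/wrist1.png

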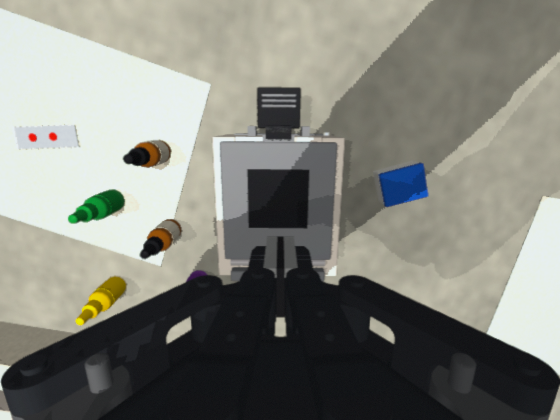

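Wrist view: the tab is at (279,100) with its ribs on rows 94–106, which matches the predicted pad position (281,100.6). The body corners also agree to about 2 px. The bottles at (150,155) and (160,240) and the slide box at (403,185) are clear of the tab. The only objects that could be taken for the target are the pen on the far paper in scene (362,160) and the dark slot in the reader's side wall. The ribbed black part with the hook, at (279,105), fits the tab description. I'll take one close crop before pressing.

Run:
```python
from h import *
a=cv2.imread("pics/wrist1.png")[70:160,200:360]; cv2.imwrite("pics/wrist1c.png",cv2.resize(a,None,fx=5,fy=5,interpolation=cv2.INTER_CUBIC))
p=np.load('p.npy')
for t in(15,20):
  R=ori(p,t,True)
  for P in((-.115,0,.15),(-.102,0,.15),(-.102,0,.038)):
    q=robot.ik(tcp_for_tip(p,P,R),rpy(R)); print(t,P,None if q is None else np.round(q))
```

```text
15 (-0.115, 0, 0.15) [-46. -34. -38.  79.  13. -61.]
15 (-0.102, 0, 0.15) [-44. -33. -37.  78.  13. -59.]
15 (-0.102, 0, 0.038) [-44. -30. -47.  65.  13. -59.]
20 (-0.115, 0, 0.15) [-50. -39. -42.  78.  18. -64.]
20 (-0.102, 0, 0.15) [-48. -37. -41.  77.  18. -62.]
20 (-0.102, 0, 0.038) [-48. -35. -51.  64.  18. -62.]
```

View pics/wrist1c.png

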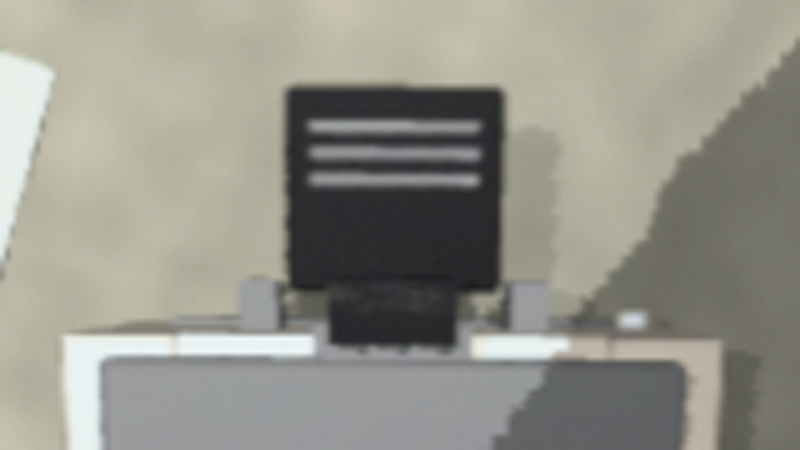

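The crop shows the black ribbed tab with its rib centre at (279,100.6), and the hook behind it. This confirms the choice, so I'll press now.

Run:
```python
from h import *
p=np.load('p.npy'); R=ori(p,20,True)
T=lambda x,z: tcp_for_tip(p,(x,-.001,z),R)
robot.move_pose(T(-.102,.15),rpy(R))
robot.line_to(T(-.102,.060),vel=.12)
f0=robot.observe()['ft_force']; print(robot.observe()['time'],f0)
z=.060; 
g=robot.line_to(T(-.102,.054),vel=.03)
for z in np.arange(.052,.036,-.002):
    g=robot.line_to(T(-.102,z),vel=.02,guard=10)
    o=robot.observe(); print(round(z,3),g,o['tool_pos'][2].round(4),(o['ft_force']-f0).round(2),round(o['time'],2))
    if g or (o['ft_force']-f0)[2]>9: break
cv2.imwrite("pics/side2.png",robot.grab_frame("side")); cv2.imwrite("pics/scene2.png",robot.grab_frame("scene"))
a=np.hstack([cv2.imread("pics/side2.png")[130:250,250:370],cv2.imread("pics/scene2.png")[180:300,150:270]])
cv2.imwrite("pics/c2.png",cv2.resize(a,None,fx=3.3,fy=3.3,interpolation=cv2.INTER_CUBIC))
```

```text
5.5333 [0.11577943 0.153017   0.72252025]
0.052 False 0.1201 [-0.55 -0.26 -0.33] 6.13
0.05 False 0.1181 [-0.35  0.23 -0.09] 6.38
0.048 False 0.1163 [ 0.24 -0.74  1.42] 6.63
0.046 False 0.1143 [-0.41 -1.56 -0.15] 6.88
0.044 False 0.1123 [-0.6  -1.3   2.78] 7.13
0.042 False 0.1102 [-0.64 -2.16  2.79] 7.38
0.04 False 0.109 [-5.82 -0.03 10.59] 7.63
```

View pics/c2.png

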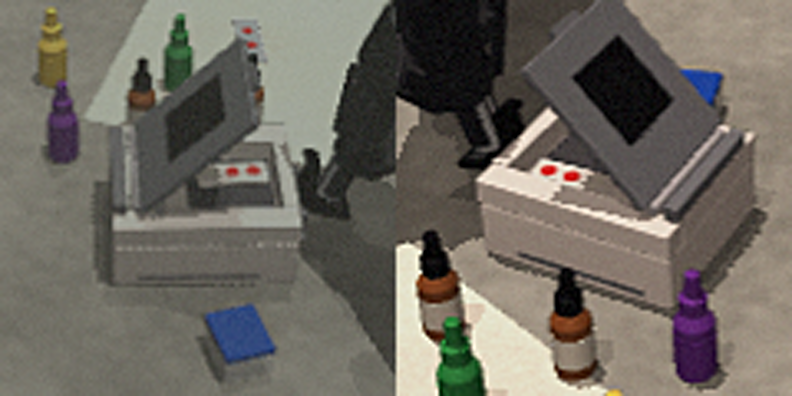

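The lid has sprung up to about 0.8 rad (scene crop lug around (560,15)) and the cassette is still in the well. Next I'll release the tab and sweep the lid back along its arc.

```bash
cat > show.py <<'E'
from h import *
def show(tag):
    A=robot.grab_frame("side"); B=robot.grab_frame("scene")
    a=np.hstack([A[100:250,240:390],B[150:300,140:290]])
    cv2.imwrite(f"pics/{tag}.png",cv2.resize(a,None,fx=2.66,fy=2.66,interpolation=cv2.INTER_CUBIC))
E
python3 - <<'E'
from h import *
from show import show
p=np.load('p.npy'); R=ori(p,20,True)
def T(x,z): return tcp_for_tip(p,(x-.0103,-.001,z-.0038),R)  # leading corner
robot.line_to(T(-.098,.09),vel=.1)
robot.line_to(T(-.075,.145),vel=.12)
f0=robot.observe()['ft_force']; print(robot.observe()['time'])
r=.120
def C(phi,off=0): # off: normal offset toward underside
    return T(.060-r*np.cos(phi)-off*np.sin(phi), .070+r*np.sin(phi)-off*np.cos(phi))
robot.line_to(C(.75,.012),vel=.1,guard=8)
for phi in (.85,1.0):
    g=robot.line_to(C(phi),vel=.06,guard=12); o=robot.observe(); print(phi,g,(o['ft_force']-f0).round(2),round(o['time'],2))
    if g: break
show("c3")
E
```

```text
9.0
0.85 False [-0.36 -0.43  1.03] 10.09
1.0 False [ 0.63 -0.79  1.21] 10.54
```

View pics/c3.png

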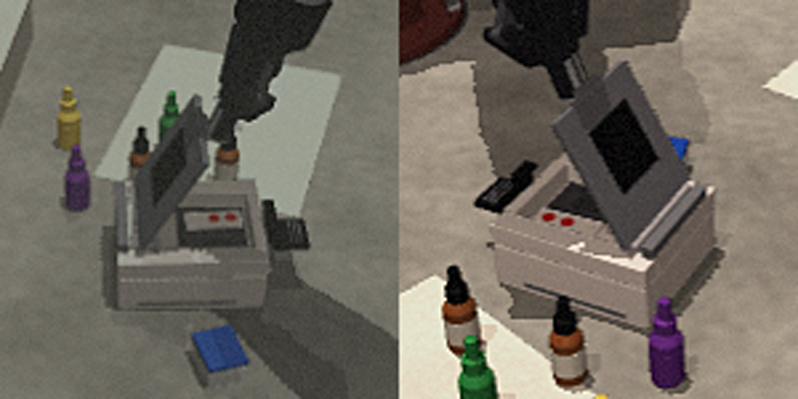

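The fingertip is behind the lid's underside near its edge (side crop (215,125)), the lid is rising with it, and the tab has returned to rest. I'll carry on along the arc.

Run:
```python
from h import *
from show import show
p=np.load('p.npy'); R=ori(p,20,True)
def T(x,z): return tcp_for_tip(p,(x-.0103,-.001,z-.0038),R)
r=.120
def C(phi,off=0): return T(.060-r*np.cos(phi)-off*np.sin(phi), .070+r*np.sin(phi)-off*np.cos(phi))
f0=robot.observe()['ft_force']
for phi in (1.15,1.3,1.45,1.6,1.7,1.8):
    g=robot.line_to(C(phi),vel=.06,guard=12); o=robot.observe(); print(phi,g,(o['ft_force']-f0).round(2),round(o['time'],2))
    if g: break
show("c4")
```

```text
1.15 False [-0.62  1.03 -1.49] 11.09
1.3 False [ 0.04  0.65 -1.87] 11.54
1.45 False [ 0.98  0.49 -1.05] 11.99
1.6 False [ 1.17  0.88 -1.09] 12.44
1.7 False [ 0.47  2.45 -0.79] 12.79
1.8 False [ 0.2   1.42 -0.2 ] 13.14
```

View pics/c4.png

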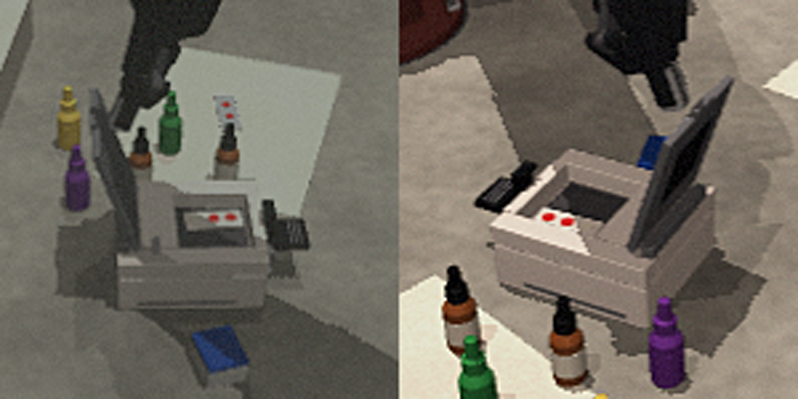

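The lid is past vertical and leaning away from the finger. I'll back off, wait, and check.

Run:
```python
from h import *
from show import show
p=np.load('p.npy'); R=ori(p,20,True)
robot.pause(.5)
robot.line_to(tcp_for_tip(p,(-.03,0,.24),R),vel=.15); robot.line_to(tcp_for_tip(p,(-.10,0,.27),R),vel=.15)
robot.pause(1.5)
show("c5"); c=robot.get_calibration("wrist"); cv2.imwrite("pics/wrist5.png",robot.grab_frame("wrist"))
for n,o in(("side",(240,100)),("scene",(140,150))):
  for phi in(1.7,1.8,1.9):
    print(n,phi,((proj(n,W(p,[.06-.1325*np.cos(phi),0,.07+.1325*np.sin(phi)]))-o)*2.66).round(0)+([400,0] if n=="scene" else [0,0]))
print(robot.observe()['time'],robot.observe()['ft_force'])
```

```text
side 1.7 [[118. 109.]]
side 1.8 [[105. 111.]]
side 1.9 [[ 91. 114.]]
scene 1.7 [[676.  87.]]
scene 1.8 [[691.  93.]]
scene 1.9 [[705. 100.]]
17.0083 [-0.41725756  0.0336337   0.18605098]
```

View pics/c5.png

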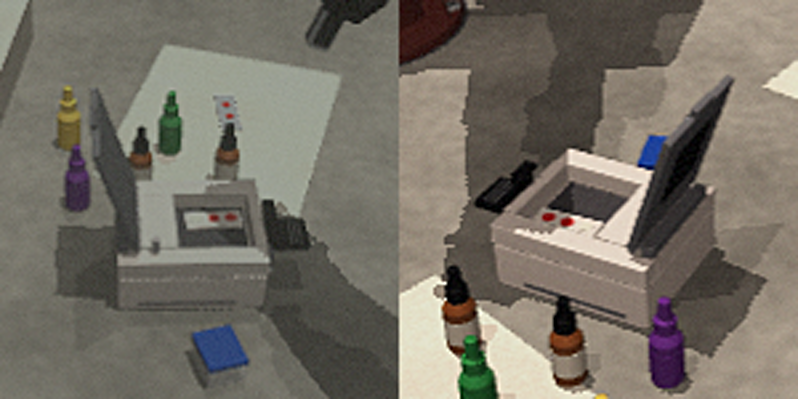

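View pics/wrist5.png

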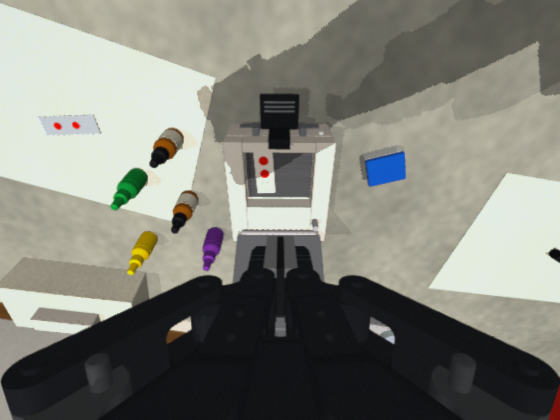

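Run:
```python
from plant import robot
print(robot.job_done(), robot.observe()['time'])
```

```text
the job is handed in; nothing more can be done
the job is handed in; nothing more can be done
```

I pressed the release tab with the closed fingertips, stopping at about 10 N. The lid sprang up by itself to about 0.8 rad. I then released the tab and pushed the lid back along its arc until it fell open, moved the arm clear, and handed the job in at about 17 s of the 43 s allowed.

**Lid:** in the scene picture its front edge is where I'd expect it at about 1.9 rad, fully open. It looked the same before and after I backed off, over roughly 3 s. In the side picture the lid is nearly edge-on, so I couldn't measure the angle well there.

**Tab and other objects:** the tab is back at rest. The cassette, both dropper bottles, the slide box and the look-alike bottles show no sign of having moved.

**Forces:** the tool read under 1 N once clear. While pushing the lid, no reading changed by more than about 3 N, and the arm's 12 N stop never tripped.

**Position fit:** the corner fit left errors of up to about 1.5 px (roughly 4 mm). The tab's front end was about 8 mm further forward than I had first drawn it, but its ribs matched the given press point to within about 2 px.

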